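Build up a vibration mount on its assembly post

ROBOT

A 7-joint arm with a two-finger parallel gripper is mounted at the origin on the work surface; the furniture and walls round the work are solid. World frame = base frame: x ahead of the robot, y to its left, z up, the work surface at z = 0. Lengths are in m, angles in rad, forces in N, time in s.
With the tool pointing down it reaches from about 0.425 to 0.875 m from the base axis. Payload 9.9 kg.
Tool frame: the origin (TCP) lies midway between the tips of the shut fingers; the grasp point (between the pads) lies 19 mm behind it; z points along the fingers, y is the direction in which the jaws open and shut (so a half turn about z gives the same grasp; the last joint's range is limited). The gripper opens to 85 mm and grips with 20 to 120 N. Pads are 22 mm wide; open, the fingers measure 114 mm over their backs; the gripper's body (76 mm by 85 mm) begins 54 mm behind the grasp point. The pads swing forward as they close: fully open they stand 13 mm farther back than shut.
Start: joints at [-1.372, 0.576, 0.025, 1.437, -0.015, 1.129, -0.057], TCP at [0.188, 0.648, 0.21] pointing down, gripper open.
Joint ranges: [-2.76, 2.76], [-0.34, 2.15], [-1.52, 1.57], [0.19, 2.46], [-1.09, 4.23], [0.17, 1.99], [-2.82, 2.82]. Speed limits (rad/s): [2.22, 2.22, 3.01, 3.01, 3.14, 3.14, 3.14].

INTERFACE

Orientations are given as a 3x3 rotation matrix whose columns are the frame's x, y, z axes.
In Python, from rig import manip, get_image, boxes_of, mark_of gives the robot as it stands. The module is installed in compiled form; this text tells all that it offers.
- The arm moves only by the tool send_rows, never from a script. Its argument "moves" is a list that holds one entry, the list of rows, each a list of 7 numbers: the shift along the tool's x, y, z in cm, then the turn, a rotation vector about the tool's x, y, z in degrees, then the opening, from 0 (shut) to 1 (fully open). In form: [[[dx, dy, dz, rx, ry, rz, grip], ...]]. A call has 1 to 8 rows; each row shifts and turns the pose as measured when the row begins, along the tool's axes as they then stand; what a row does not reach is not made up. A row lasts 1/8 s, in which the tool goes at most 62.5 mm and 10.7 degrees, less where a joint would pass 70% of its speed; a pose out of reach is approached as far as the arm can. A call is refused whole if a number of a shift passes 6.25 or a number of a turn 10.7, either way. A call with a gripper value outside its range is refused whole. The fingers move at their own pace and stop on an object; "grip_force" is the grip in N (left out, the last holds). Time passes only in rows, so rows that do not move let the fingers close. It gives the time, the measured TCP pose, the force and the opening at its end, in the units of the state.
- manip.get_state(): the state, without advancing time (a new reading comes with each control period).
- get_image(name): name is "scene" or "top" or "wrist"; returns a dict with "color" (400x640x3 uint8, red, green, blue), "K" (3x3 intrinsics, pixels), "k1" (the pictures are not rectified: a ray, as slopes to the right and down, at radius r is drawn at 1 + k1 r^2 times it, then the intrinsics apply), "world_to_cam" (4x4, takes a point from world to camera coordinates). Camera axes: x right, y up, looking along -z (the intrinsics and any distortion apply to the point x, -y, -z); pixel columns grow to the right and rows downward; lengths in m; the calibration is good to about 2 mm. A picture is of the moment at which its call begins. There is no depth.
- manip.sign_off(): hands the job in, once; it reports no verdict.
Trained networks look in the newest picture that a camera, given by its name, has taken for a name from the list of things; names that differ only in an ending like _2 or _b are one class to them, and where a whole thing is asked for, a point or a joint stands for the part that bears it (a point fixed in the world has none). Each returns a list of dicts, best first, with "score" (0 to 1); they miss things now and then, are a little off and sometimes report something else, mostly with a low value. They report only what shows in the picture. A call takes as long as a camera call. They do not tell look-alikes from the thing itself.
- boxes_of(camera, name): "location" ([column, row] in pixels, amid what is visible of it).
- mark_of(camera, name): "location" ([column, row] in pixels: a listed point, or the origin of a listed thing).
The state is a dict: "time": time; "q": joint angles; "qd": joint speeds; "joint_efforts": joint torques, N m; "eef_pos": TCP position; "eef_rot": TCP orientation; "wrist_force": force on the tool from outside, world axes, zero at the start; "ft_torque": the same for the moment, N m; "gripper_width": finger opening in m.
Only numpy, scipy, OpenCV 4.12 (cv2) and the standard library are available. Lean on these libraries where they do the work, as an engineer would, in place of code of your own. Each camera call takes 0.05 s, during which the arm holds its last target. There are 200 camera calls.

TASK

Build up the vibration mount on the stand with the slim post: first the steel flange, wide disc down, then the black rubber buffer ring, then the aluminium sleeve, and last the domed steel cap, each threaded over the post and seated flat on the one below. Leave the glue bottle and the roll of tape standing where they are, and let go of everything.

Things in the scene. Friction and masses are not known exactly. Their poses are not given: they have to be found in the camera images.
- stand_slim: Fixed assembly stand with the SLIM post: round grey foot 84 mm across and 12 mm high, from whose centre rises an upright steel post 16 mm in diameter, top 80 mm above the bench; its last 8 mm taper to 8 mm across. Origin: centre of the foot's underside, on the bench, z up along the post. The seat for the first part is the top of the foot, 12 mm above the origin.
- stand_thick: Fixed stand of another job with the THICK post: same grey foot (84 mm across, 12 mm high), steel post 30 mm in diameter, top 80 mm above the bench; too thick for any of the parts' bores. Stays empty. Origin: centre of the foot's underside.
- flange: Loose steel flange, 0.15 to 0.31 kg: round disc 64 mm across and 8 mm thick below, with a hub 38 mm across on top of it; 20 mm high in all; bore 24 mm right through. Lies hub up. Origin: centre of the underside, z up. Grip it by the hub, which reaches from 8 to 20 mm above the origin.
- buffer: Loose black rubber buffer, a thick plain ring 50 mm in outer diameter and 16 mm high, bore 24 mm. Origin: centre of the underside, z up.
- sleeve: Loose aluminium spacer sleeve, a thin-walled short tube 34 mm in outer diameter and 20 mm high, bore 24 mm; stands upright. Origin: centre of the lower end, z up.
- cap: Loose steel cap with a closed, slightly domed top and a knurled rim, 45 mm across and 27 mm high; a blind bore of 24 mm, 16 mm deep, opens downward (already facing down). Origin: centre of the underside, z up. Upright rim from 0 to 19 mm above the origin.
- glue_bottle: Bystander: white glue bottle with a red nozzle, 37 mm across, 99 mm high, standing upright, loose. Origin: centre of the underside.
- tape_black: Bystander: roll of black tape 58 mm across, 19 mm high, lying flat, loose; not a part of the mount. Origin: centre of the underside.
Things that resemble listed ones, but are neither listed nor needed, are in the scene too. Leave any blue or yellow look-alike of the sleeve alone.

How it is judged:
On the way, in this order (a step that is already met when the one before it is completed fails the run):
1. The flange sits flat on the foot of the slim-post stand, wide disc down (horizontal distance between flange and stand_slim below 0.009 m and z of flange in the frame of stand_slim between 0.008 and 0.016 m and angle between flange's own z axis and vertical below 0.12 rad), for 0.2 s.
2. The rubber buffer ring lies flat on the flange's hub (horizontal distance between buffer and stand_slim below 0.009 m and z of buffer in the frame of stand_slim between 0.028 and 0.036 m and angle between buffer's own z axis and vertical below 0.12 rad), for 0.2 s.
3. The sleeve stands on the buffer (horizontal distance between sleeve and stand_slim below 0.009 m and z of sleeve in the frame of stand_slim between 0.044 and 0.052 m and angle between sleeve's own z axis and vertical below 0.12 rad), for 0.2 s.
4. The domed cap closes the stack, seated on the sleeve (horizontal distance between cap and stand_slim below 0.009 m and z of cap in the frame of stand_slim between 0.064 and 0.072 m and angle between cap's own z axis and vertical below 0.12 rad), for 0.2 s.
At the end, for the whole second after the job is handed in: On the slim post, from the foot upward: flange (underside 12 mm above the bench), buffer (32 mm), sleeve (48 mm), cap (68 mm), each within 4 mm of that height, within 9 mm of the post's axis and upright within 0.12 rad, all at rest (under 0.02 m/s and 0.2 rad/s) (all of step 1 and all of step 2 and all of step 3 and all of step 4 and linear speed of each of flange, buffer, sleeve, cap below 0.02 m/s and angular speed of each of flange, buffer, sleeve, cap below 0.2 rad/s); the robot touches nothing.
It fails at once if The glue bottle is shifted by more than 30 mm or tipped (distance of glue_bottle from where it was at the start of the episode above 0.03 m or angle between glue_bottle's own z axis and vertical above 0.5 rad).
It fails at once if The roll of tape is shifted by more than 30 mm (distance of tape_black from where it was at the start of the episode above 0.03 m).
It also fails if it takes over 109 s, if anything falls off the work surface, if the arm or the gripper's body presses on something with over 40 N, if the wrist force passes 120 N, or if a joint passes its speed limit or range.

## Working session

There is one attempt and no reset: what is moved stays moved. The work goes in short steps, Python scripts to look and compute and a tool call to move; the robot and the scene stay as the last step left them, time stands still between calls to the robot, and variables do not carry over. Pictures are saved under pics/ and viewed, about 12 in all and at most 16, crops included, and the job is handed in when it is done.

Besides the shell and the picture viewer there is one more tool, called after "Emit:" as name(argument=value, ...) on one line, values as JSON. send_rows: Moves the arm, as the interface text tells. Its arguments: {"type":"object","properties":{"moves":{"type":"array","items":{"type":"array","items":{"type":"array","items":{"type":"number"}}}},"grip_force":{"type":"number"}},"required":["moves"]}

```bash
mkdir -p pics
cat > h.py <<'E'
import numpy as np, cv2
from rig import manip, get_image, boxes_of, mark_of
def unproj(im,px,z):
    K=im["K"];k1=im["k1"];d=np.array([(px[0]-K[0,2])/K[0,0],(px[1]-K[1,2])/K[1,1]])
    u=d.copy()
    for _ in range(20): u=d/(1+k1*(u@u))
    T=np.array(im["world_to_cam"]);R=T[:3,:3];c=-R.T@T[:3,3]
    r=R.T@np.array([u[0],-u[1],-1]); return c+r*(z-c[2])/r[2]
def proj(im,p):
    T=np.array(im["world_to_cam"]);c=T[:3,:3]@p+T[:3,3];u=np.array([c[0],-c[1]])/-c[2]
    u=u*(1+im["k1"]*(u@u));K=im["K"];return np.array([K[0,0]*u[0]+K[0,2],K[1,1]*u[1]+K[1,2]])
def save(im,n,crop=None,s=1):
    a=np.asarray(im["color"])[:,:,::-1]
    if crop: a=a[crop[1]:crop[3],crop[0]:crop[2]]
    cv2.imwrite("pics/"+n,cv2.resize(a,None,fx=s,fy=s,interpolation=cv2.INTER_CUBIC))
E
python3 - <<'E'
from h import *
s=manip.get_state();print({k:np.round(v,3).tolist() for k,v in s.items()})
for c in ["scene","top"]:
    im=get_image(c);save(im,c+"0.png")
    T=np.array(im["world_to_cam"]);print(c,-T[:3,:3].T@T[:3,3],im["k1"])
    for n in ["stand_slim","stand_thick","flange","buffer","sleeve","cap","glue_bottle","tape_black"]:
        for m in mark_of(c,n)[:4]:
            print(n,np.round(m["location"]),round(m["score"],2),np.round(unproj(im,m["location"],0),3)[:2])
E
```

```text
{'time': 0.0, 'q': [-1.372, 0.577, 0.025, 1.438, -0.015, 1.129, -0.057], 'qd': [-0.001, 0.0, 0.001, 0.001, -0.001, -0.001, -0.002], 'joint_efforts': [0.0, -76.577, 2.25, -28.595, 0.015, 0.013, 0.0], 'eef_pos': [0.188, 0.648, 0.209], 'eef_rot': [[-0.96, 0.279, -0.0], [0.279, 0.96, -0.002], [-0.0, -0.002, -1.0]], 'wrist_force': [0.169, -1.15, -0.308], 'ft_torque': [-0.032, -0.024, -0.002], 'gripper_width': 0.086}
scene [0.08244062 0.4946966  0.53556908] -0.0851872489125401
stand_slim [441. 196.] 0.64 [ 0.437 -0.251]
stand_thick [313. 197.] 0.77 [ 0.647 -0.016]
flange [294. 295.] 0.82 [0.443 0.214]
flange [314. 199.] 0.59 [ 0.638 -0.012]
buffer [383. 171.] 0.49 [ 0.609 -0.236]
sleeve [215. 253.] 0.82 [0.632 0.262]
sleeve [217. 278.] 0.78 [0.571 0.295]
sleeve [190. 236.] 0.52 [0.713 0.277]
sleeve [438. 198.] 0.44 [ 0.44 -0.24]
cap [372. 245.] 0.94 [0.436 0.01 ]
glue_bottle [365. 198.] 0.89 [ 0.557 -0.106]
glue_bottle [439. 199.] 0.65 [ 0.435 -0.238]
tape_black [300. 238.] 0.84 [0.554 0.106]
tape_black [368. 195.] 0.37 [ 0.561 -0.121]
top [0.46504936 0.03402494 1.43922969] -0.04650492203860198
stand_slim [414. 241.] 0.69 [ 0.441 -0.238]
stand_slim [371. 203.] 0.43 [ 0.548 -0.115]
stand_thick [335. 168.] 0.8 [ 0.645 -0.01 ]
flange [254. 240.] 0.66 [0.439 0.216]
buffer [417. 180.] 0.47 [ 0.617 -0.247]
sleeve [293. 205.] 0.72 [0.54  0.108]
sleeve [228. 191.] 0.64 [0.577 0.293]
sleeve [244. 171.] 0.39 [0.635 0.251]
cap [324. 244.] 0.54 [0.429 0.018]
glue_bottle [369. 200.] 0.57 [ 0.557 -0.109]
tape_black [291. 202.] 0.64 [0.547 0.114]
```

```bash
python3 -c "
import cv2,numpy as np
a=cv2.imread('pics/scene0.png');b=cv2.imread('pics/top0.png');cv2.imwrite('pics/x.png',a)"
```

```text
(no output)
```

View pics/top0.png

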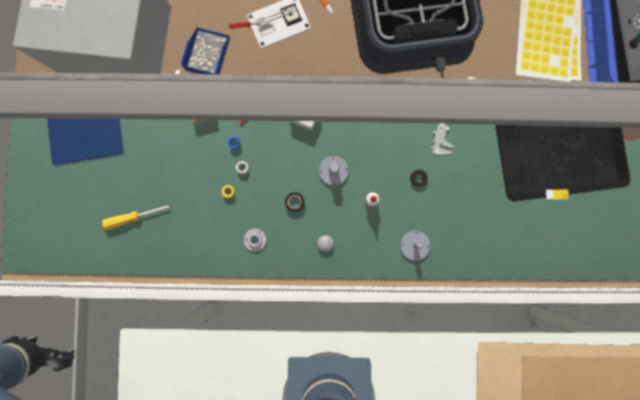

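View pics/scene0.png

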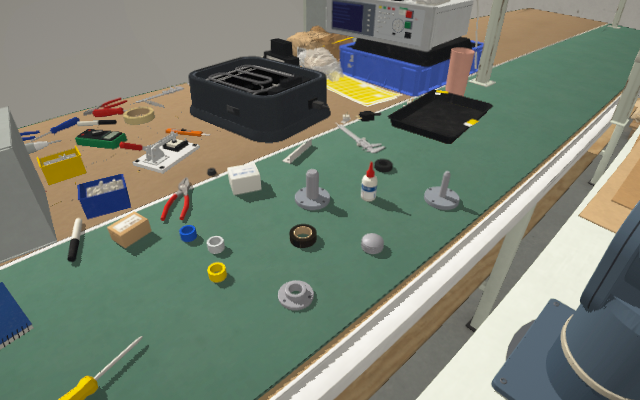

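The top and scene views agree. Candidates in scene pixels:
- **Flange:** (296,294) only.
- **Buffer:** ring (384,165), or tape (303,236) with a brown core.
- **Sleeve:** aluminium (215,244), or blue (188,233) or yellow (217,272).
- **Cap:** (372,243).
- **Stand:** slim post (442,190), or thick post (312,190).

Next I'll check these choices in a close crop and start the approach.

Run:
```python
from h import *
a=cv2.imread("pics/scene0.png")[140:320,165:475];cv2.imwrite("pics/crop0.png",cv2.resize(a,None,fx=2.5,fy=2.5,interpolation=cv2.INTER_CUBIC))
```

```text
(no output)
```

View pics/crop0.png

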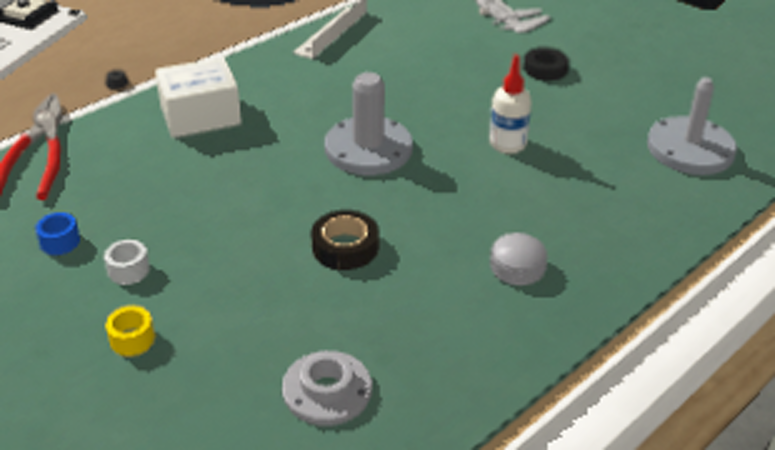

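Emit:
send_rows(moves=[[[-4.4,-4.2,0,0,0,0,1],[-4.4,-4.2,0,0,0,0,1],[-4.4,-4.2,0,0,0,0,1],[-4.4,-4.2,0,0,0,0,1],[-4.4,-4.2,0,0,0,0,1],[-4.4,-4.2,0,0,0,0,1],[-4.4,-4.2,0,0,0,0,1],[-4.4,-4.2,0,0,0,0,1]]])

```text
time: 1.9
eef_pos: [0.4375, 0.2214, 0.2091]
eef_rot: [[-0.963, 0.271, 0.002], [0.271, 0.963, 0.005], [-0.001, 0.005, -1.0]]
wrist_force: [-0.1, 1.2, -1.3]
gripper_width: 0.0856
```

The crop confirms the choices: slim post at crop (700,125), buffer (547,63), aluminium sleeve (127,262), flange (327,385), cap (518,258). Now I'll square the yaw and look from the wrist.

Emit:
send_rows(moves=[[[0,0,0,0,0,-8,1],[0,0,0,0,0,-8,1],[0,0,0,0,0,0,1]]])

```text
time: 2.28
eef_pos: [0.4406, 0.2153, 0.2098]
eef_rot: [[-1.0, -0.001, 0.005], [-0.001, 1.0, 0.004], [-0.005, 0.004, -1.0]]
wrist_force: [-0.2, 0.1, 0.7]
gripper_width: 0.0852
```

Run:
```python
from h import *
s=manip.get_state();print(s["eef_pos"],np.round(s["eef_rot"],3).tolist(),s["q"])
im=get_image("wrist");save(im,"w1.png")
T=np.array(im["world_to_cam"]);print(-T[:3,:3].T@T[:3,3],np.round(T[:3,:3],2).tolist())
for n in ["flange","cap","tape_black"]:
    for m in mark_of("wrist",n)[:3]: print(n,m,unproj(im,m["location"],0))
```

```text
[0.44064376 0.21530798 0.20984055] [[-1.0, -0.001, 0.005], [-0.001, 1.0, 0.004], [-0.005, 0.004, -1.0]] [-0.58646934  0.30008351  0.04898824  1.91765987 -0.01954412  0.91838253
  1.04384558]
[0.35688706 0.21405546 0.37351697] [[-0.0, 1.0, 0.0], [-0.95, -0.0, -0.33], [-0.33, -0.0, 0.95]]
flange {'location': [315.0, 159.4], 'score': 0.56} [0.43677713 0.20892231 0.        ]
cap {'location': [145.6, 158.4], 'score': 0.65} [0.43588024 0.01030284 0.        ]
tape_black {'location': [232.4, 242.6], 'score': 0.91} [0.54568183 0.10207785 0.        ]
```

View pics/w1.png

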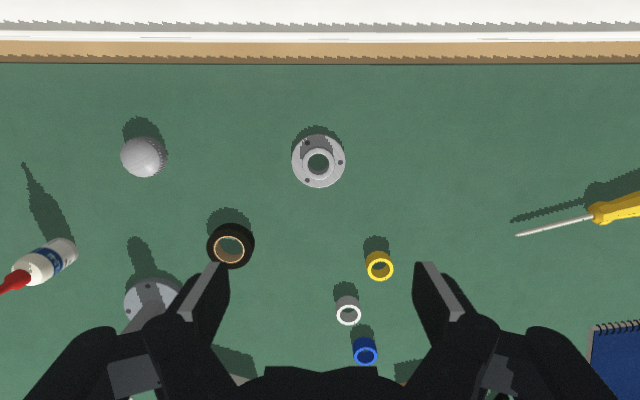

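```bash
cat >> h.py <<'E'
def grey_blob(im,c,r,thr=60,vmin=110):
    """centre (min enclosing circle) of the low-saturation bright blob near c"""
    hsv=cv2.cvtColor(np.asarray(im["color"]),cv2.COLOR_RGB2HSV)
    m=((hsv[...,1]<thr)&(hsv[...,2]>vmin)).astype(np.uint8)
    k=np.zeros_like(m);cv2.circle(k,(int(c[0]),int(c[1])),r,1,-1);m*=k
    n,l,st,ce=cv2.connectedComponentsWithStats(m);i=1+st[1:,4].argmax()
    cs,_=cv2.findContours((l==i).astype(np.uint8),cv2.RETR_EXTERNAL,cv2.CHAIN_APPROX_NONE)
    return cv2.fitEllipse(max(cs,key=len)),st[i]
E
python3 - <<'E'
from h import *
im=get_image("wrist")
e,st=grey_blob(im,(318,161),40);print(e,st,unproj(im,e[0],0.006))
print("hub",unproj(im,(318,163),0.02))
g=cv2.cvtColor(im["color"],cv2.COLOR_RGB2GRAY)[140:185,295:342]
p=cv2.HoughCircles(cv2.resize(g,None,fx=4,fy=4,interpolation=cv2.INTER_CUBIC),cv2.HOUGH_GRADIENT,1,200,param1=100,param2=15,minRadius=30,maxRadius=75);print(p/4+[295,140,0])
E
```

```text
((317.4725036621094, 163.7895965576172), (49.87675094604492, 52.341148376464844), 87.61921691894531) [ 290  136   55   53 1513] [0.44018957 0.21259961 0.006     ]
hub [0.43609937 0.21327771 0.02      ]
[[[317.875      164.625       10.60000038]]]
```

Emit:
send_rows(moves=[[[0.26,-0.23,5,0,0,0,0.65],[0,0,5,0,0,0,0.65],[0,0,5,0,0,0,0.65],[0,0,1,0,0,0,0.65],[0,0,0,0,0,0,0.65]]])

```text
time: 3.15
eef_pos: [0.4404, 0.2177, 0.048]
eef_rot: [[-1.0, 0.001, 0.009], [0.001, 1.0, 0.007], [-0.009, 0.007, -1.0]]
wrist_force: [-0.2, 0.5, 0.5]
gripper_width: 0.0555
```

Run:
```python
from h import *
im=get_image("wrist");save(im,"w2.png")
s=manip.get_state();print(s["eef_pos"])
for p in [(0.438,0.213,0.02)]: print(proj(im,np.array(p)))
```

```text
[0.44060977 0.21786077 0.04847522]
[313.835784   220.80929114]
```

View pics/w2.png

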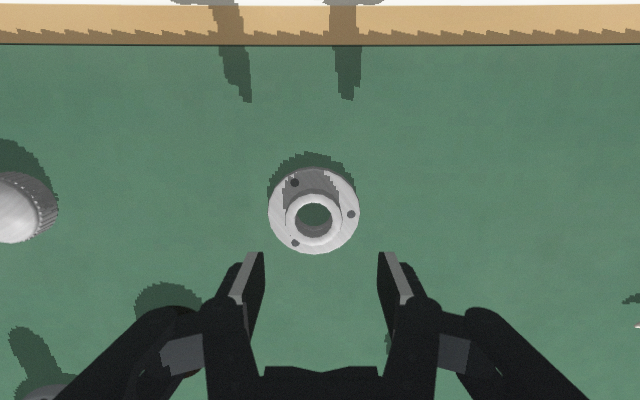

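Emit:
send_rows(moves=[[[0.3,-0.49,0,0.4,0.5,0,0.65],[0,0,2,0,0,0,0.65],[0,0,1.6,0,0,0,0.65],[0,0,0,0,0,0,0.65]]])

```text
time: 3.7
eef_pos: [0.4412, 0.2141, 0.0177]
eef_rot: [[-1.0, 0.002, 0.009], [0.002, 1.0, 0.004], [-0.009, 0.004, -1.0]]
wrist_force: [0.5, -0.6, 1.0]
gripper_width: 0.0556
```

Emit:
send_rows(moves=[[[0.4,-0.1,0.6,0,0,0,0.65],[0.3,0,0.3,0,0,0,0.65],[0,0,0.2,0,0,0,0.65],[0,0,0,0,0,0,0.65]]])

```text
time: 4.2
eef_pos: [0.4349, 0.2136, 0.0085]
eef_rot: [[-1.0, 0.002, 0.012], [0.002, 1.0, 0.006], [-0.012, 0.006, -1.0]]
wrist_force: [-0.6, 0.3, 0.8]
gripper_width: 0.0558
```

Slightly back in x and 3 mm lower, then close.

Emit:
send_rows(grip_force=60, moves=[[[-0.3,0,0.3,0,0.5,0,0.65],[0,0,0,0,0,0,0.65],[0,0,0,0,0,0,0.3],[0,0,0,0,0,0,0.2],[0,0,0,0,0,0,0.2],[0,0,0,0,0,0,0.2]]])

```text
time: 4.95
eef_pos: [0.4384, 0.2137, 0.0055]
eef_rot: [[-1.0, 0.002, 0.003], [0.002, 1.0, 0.006], [-0.003, 0.006, -1.0]]
wrist_force: [-0.1, 0.2, -0.1]
gripper_width: 0.0171
```

Run:
```python
from h import *
im=get_image("wrist");save(im,"w3.png")
print(manip.get_state()["gripper_width"],proj(im,np.array([.438,.213,.02])),proj(im,np.array([.4384,.2137,.0055])))
```

```text
0.01705349115403764 [320.56169673 256.17761739] [321.65003274 244.13813599]
```

View pics/w3.png

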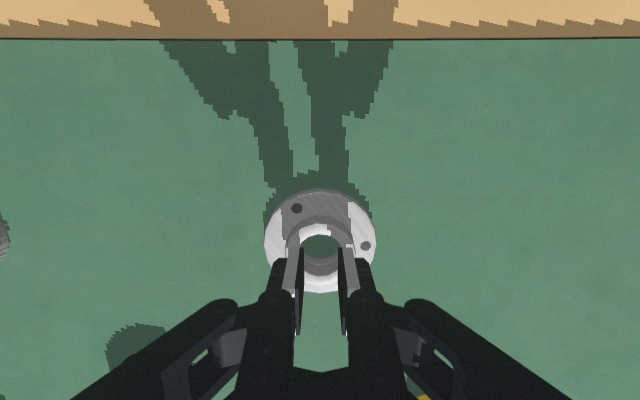

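Run:
```python
from h import *
im=get_image("wrist");K=im["K"];T=np.array(im["world_to_cam"]);print(K[0,0],-T[:3,:3].T@T[:3,3])
for z in (0,.01,.02,.03,.04,.05,.06):
    a=unproj(im,(303,248),z);b=unproj(im,(341,248),z);h1=unproj(im,(287.5,247),z);h2=unproj(im,(355,247),z)
    print(z,np.round(a,4),"tip gap",round(b[1]-a[1],4) ,"hub w",h2[1]-h1[1])
```

```text
321.236719823913 [0.3549212  0.21227672 0.16922572]
0 [0.4437 0.2028 0.    ] tip gap 0.0223 hub w 0.03963111097773811
0.01 [0.4384 0.2034 0.01  ] tip gap 0.021 hub w 0.03728920270177341
0.02 [0.4332 0.2039 0.02  ] tip gap 0.0197 hub w 0.03494729442580874
0.03 [0.4279 0.2045 0.03  ] tip gap 0.0184 hub w 0.03260538614984404
0.04 [0.4227 0.205  0.04  ] tip gap 0.0171 hub w 0.03026347787387934
0.05 [0.4174 0.2056 0.05  ] tip gap 0.0157 hub w 0.02792156959791464
0.06 [0.4122 0.2062 0.06  ] tip gap 0.0144 hub w 0.02557966132194997
```

Emit:
send_rows(moves=[[[0,0,0,0,0,0,0.6],[0,0,0,0,0,0,0.6],[0,0,0,0,0,0,0.6],[0.4,0,0.4,0,0,0,0.6],[0,0,0,0,0,0,0.6]]])

```text
time: 5.68
eef_pos: [0.434, 0.2137, 0.0011]
eef_rot: [[-1.0, 0.002, 0.003], [0.002, 1.0, 0.006], [-0.003, 0.006, -1.0]]
wrist_force: [0.6, -0.3, 0.5]
gripper_width: 0.0517
```

Emit:
send_rows(moves=[[[0,0,0.3,0,0,0,0.6],[0,0,0,0,0,0,0.6],[0,0,0.3,0,0,0,0.6],[0,0,0,0,0,0,0.6]]])

```text
time: 6.18
eef_pos: [0.4341, 0.2138, -0.0054]
eef_rot: [[-1.0, 0.002, 0.003], [0.002, 1.0, 0.006], [-0.003, 0.006, -1.0]]
wrist_force: [-0.4, -0.6, -0.8]
gripper_width: 0.0513
```

Run:
```python
from h import *
im=get_image("wrist");save(im,"w4.png",(200,140,440,320),3)
```

```text
(no output)
```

View pics/w4.png

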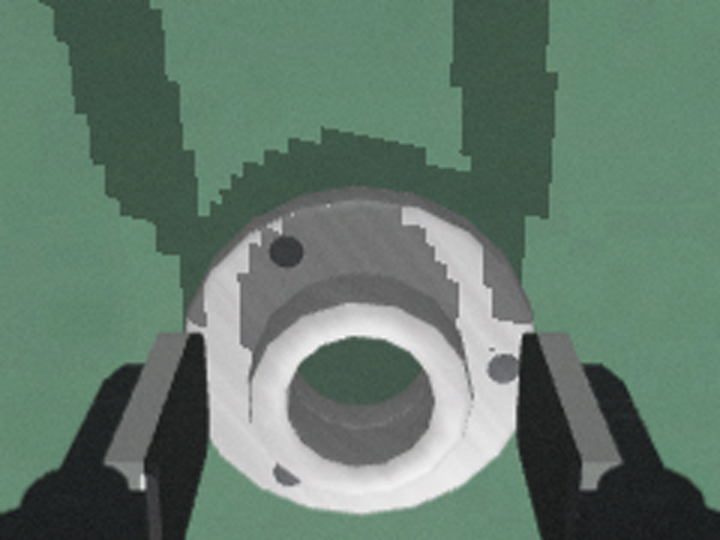

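Emit:
send_rows(moves=[[[0,0,0.3,0,0,0,0.6],[0,0,0,0,0,0,0.6],[0,0,0.3,0,0,0,0.6],[0,0,0,0,0,0,0.6]]])

```text
time: 6.72
eef_pos: [0.4343, 0.2138, -0.0117]
eef_rot: [[-1.0, 0.002, 0.003], [0.002, 1.0, 0.006], [-0.003, 0.006, -1.0]]
wrist_force: [0.0, -0.8, -0.5]
gripper_width: 0.0517
```

Emit:
send_rows(grip_force=40, moves=[[[0,0,0.2,0,0,0,0.6],[0,0,0,0,0,0,0.5],[0,0,0,0,0,0,0.3],[0,0,0,0,0,0,0.3],[0,0,0,0,0,0,0.3]]])

```text
time: 7.35
eef_pos: [0.4343, 0.2139, -0.0134]
eef_rot: [[-1.0, 0.002, 0.004], [0.002, 1.0, 0.007], [-0.003, 0.007, -1.0]]
wrist_force: [0.6, -0.1, -1.5]
gripper_width: 0.036
```

Emit:
send_rows(moves=[[[0,0,0,0,0,0,0.55],[0,0,0,0,0,0,0.55],[0,0,0.3,0,0,0,0.55],[0,0,0,0,0,0,0.55]]])

```text
time: 7.85
eef_pos: [0.4345, 0.214, -0.0158]
eef_rot: [[-1.0, 0.002, 0.004], [0.003, 1.0, 0.007], [-0.004, 0.007, -1.0]]
wrist_force: [-1.6, -0.1, 7.7]
gripper_width: 0.0471
```

Emit:
send_rows(grip_force=60, moves=[[[0,0,-0.3,0,0,0,0.55],[0,0,0,0,0,0,0.35],[0,0,0,0,0,0,0.3],[0,0,0,0,0,0,0.3],[0,0,-2,0,0,0,0.3],[0,0,-5,0,0,0,0.3],[0,0,-5,0,0,0,0.3],[0,0,0,0,0,0,0.3]]])

```text
time: 8.85
eef_pos: [0.4333, 0.2126, 0.1095]
eef_rot: [[-1.0, 0.003, 0.001], [0.003, 1.0, 0.005], [-0.001, 0.005, -1.0]]
wrist_force: [0.1, 0.2, -2.7]
gripper_width: 0.0346
```

Run:
```python
from h import *
s=manip.get_state();print(s["eef_pos"],s["wrist_force"],s["gripper_width"])
im=get_image("wrist");save(im,"w5.png")
```

```text
[0.4332887  0.21262195 0.10946653] [ 0.10777091  0.15562103 -2.71720472] 0.03462886260096802
```

View pics/w5.png

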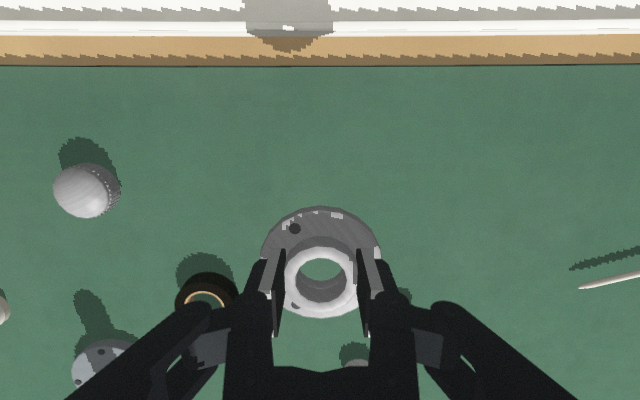

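Emit:
send_rows(moves=[[[-1,-5,0,0,0,0,0.3],[-1,-5.8,0,0,0,0,0.3],[0,-5.8,0,0,0,0,0.3],[0,-5.8,0,0,0,0,0.3],[0,-5.8,0,0,0,0,0.3],[0,-5,0,0,0,0,0.3],[0,0,0,0,0,0,0.3]]])

```text
time: 9.78
eef_pos: [0.448, -0.1285, 0.0957]
eef_rot: [[-1.0, -0.002, -0.015], [-0.002, 1.0, 0.004], [0.015, 0.004, -1.0]]
wrist_force: [0.8, 1.0, -2.5]
gripper_width: 0.0349
```

Run:
```python
from h import *
s=manip.get_state();p=s["eef_pos"];print(p,np.round(s["eef_rot"],3).tolist(),s["wrist_force"],s["gripper_width"],s["q"])
im=get_image("wrist");save(im,"w6.png")
for n in ["stand_slim","flange","stand_thick"]:
    for m in mark_of("wrist",n)[:2]: print(n,m,unproj(im,m["location"],0),unproj(im,m["location"],p[2]+.0125))
```

```text
[ 0.44800624 -0.12845893  0.09570105] [[-1.0, -0.002, -0.015], [-0.002, 1.0, 0.004], [0.015, 0.004, -1.0]] [ 0.79288428  1.0397031  -2.46208721] 0.03493121512082849 [ 0.15829871  0.43393496  0.02938373  2.10210518 -0.02281182  0.62156698
  1.77673744]
stand_slim {'location': [187.7, 172.6], 'score': 0.68} [ 0.4292657  -0.23890943  0.        ] [ 0.403658   -0.19367792  0.10820105]
stand_thick {'location': [438.2, 369.9], 'score': 0.75} [ 0.63632613 -0.00743716  0.        ] [ 0.52487393 -0.05817097  0.10820105]
stand_thick {'location': [493.4, 179.9], 'score': 0.56} [0.43507781 0.01585863 0.        ] [ 0.40706049 -0.04453331  0.10820105]
```

View pics/w6.png

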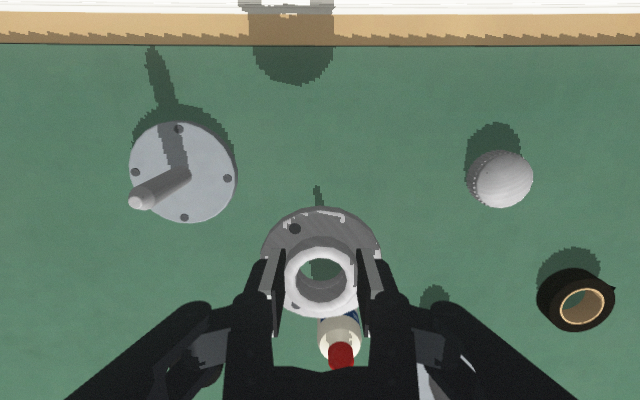

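Run:
```python
from h import *
im=get_image("wrist")
e,st=grey_blob(im,(182,172),58,60,110);print(e,st)
print("foot",unproj(im,(182.5,172),.012),"ell",unproj(im,e[0],.012),"tip",unproj(im,(137,202),.08))
p=manip.get_state()["eef_pos"];print(p)
for dz in (.0125,.0325,.04): print("flange hub",unproj(im,(321,281),p[2]+dz))
for x,y in [(.4375,-.2385),(.435,-.24),(.44,-.24)]: print(proj(im,np.array([x,y,.012])),proj(im,np.array([x,y,.08])))
im=get_image("top");e,st=grey_blob(im,(415,246),22,60,100);print("top",e,unproj(im,e[0],.012),unproj(im,(415.5,246),.012))
```

```text
((182.2111358642578, 174.79837036132812), (93.31961822509766, 97.5872573852539), 34.759281158447266) [ 128  119  103  103 5034]
foot [ 0.42827044 -0.23248116  0.012     ] ell [ 0.43055069 -0.23298472  0.012     ] tip [ 0.43049978 -0.23220351  0.08      ]
[ 0.44937451 -0.12260322  0.09671337]
flange hub [ 0.46495173 -0.12300725  0.10921337]
flange hub [ 0.4522975  -0.12329333  0.12921337]
flange hub [ 0.44755216 -0.1234006   0.13671337]
[176.32554857 183.18265996] [128.27374423 212.99351022]
[174.02950701 180.13703764] [124.99630583 209.04096849]
[174.83852535 186.17221391] [126.46289253 216.87392254]
top ((414.9402160644531, 245.93280029296875), (42.79535675048828, 43.137718200683594), 48.09894561767578) [ 0.42749655 -0.23733544  0.012     ] [ 0.42732556 -0.238917    0.012     ]
```

Emit:
send_rows(moves=[[[1.1,-5.4,0,0,-0.9,0,0.3],[1.1,-5.4,0,0,0,0,0.3],[0,0,0,0,0,0,0.3],[0,0,0,0,0,0,0.3]]])

```text
time: 10.58
eef_pos: [0.4317, -0.228, 0.0963]
eef_rot: [[-1.0, -0.024, 0.005], [-0.024, 1.0, 0.007], [-0.005, 0.007, -1.0]]
wrist_force: [-0.3, 0.8, -1.6]
gripper_width: 0.0347
```

Run:
```python
from h import *
for i in range(2):
    im=get_image("wrist");s=manip.get_state();print(s["eef_pos"],np.round(s["eef_rot"],3)[:,2])
save(im,"w7.png",(200,140,440,320),3)
p=s["eef_pos"]
print(proj(im,np.array([.430,-.2325,.08])),proj(im,np.array([.4275,-.2385,.08])),proj(im,np.array([.430,-.2325,.012])))
```

```text
[ 0.43165967 -0.22811624  0.0963036 ] [ 0.005  0.006 -1.   ]
[ 0.4317253  -0.22787024  0.09632537] [ 0.004  0.006 -1.   ]
[314.26030662 229.39529232] [304.49786624 225.45173953] [315.32526962 194.53062126]
```

View pics/w7.png

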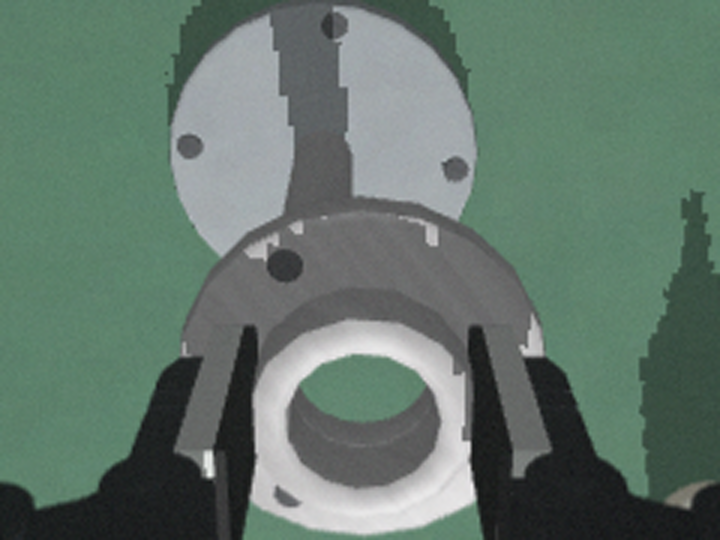

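Run:
```python
from h import *
im=get_image("wrist");s=manip.get_state();p=s["eef_pos"];print(p)
print("foot",unproj(im,(307.8,190),.012))
for c in [(320.7,282)]:
  for dz in (.03,.0325): print("hub top",unproj(im,c,p[2]+dz))
# flange disc ellipse: left 182 right 543 crop, -> centre at underside-ish
print("disc y",[unproj(im,(200+c/3,140+345/3),p[2]+.0195)[1] for c in (182,543)])
```

```text
[ 0.43178847 -0.22782469  0.09634719]
foot [ 0.42638212 -0.2384118   0.012     ]
hub top [ 0.43666528 -0.22843227  0.12634719]
hub top [ 0.43500666 -0.22848999  0.12884719]
disc y [np.float64(-0.2588512153802116), np.float64(-0.1981233948832029)]
```

Emit:
send_rows(moves=[[[0.9,-1.0,0,0,0,0.7,0.3],[0,0,0,0,0,0,0.3],[0,0,0,0,0,0,0.3]]])

```text
time: 11.1
eef_pos: [0.4229, -0.237, 0.0963]
eef_rot: [[-1.0, -0.015, 0.005], [-0.015, 1.0, 0.007], [-0.005, 0.007, -1.0]]
wrist_force: [0.2, 0.0, -2.8]
gripper_width: 0.035
```

Emit:
send_rows(moves=[[[0,-0.1,2,0,0,0,0.3],[0,0,1,0,0,0,0.3],[0,0,1,0,0,0,0.3],[0,0,0,0,0,0,0.3]]])

```text
time: 11.6
eef_pos: [0.4239, -0.2375, 0.0554]
eef_rot: [[-1.0, -0.016, 0.006], [-0.016, 1.0, 0.007], [-0.006, 0.006, -1.0]]
wrist_force: [0.8, 0.5, -1.6]
gripper_width: 0.035
```

Run:
```python
from h import *
im=get_image("wrist");s=manip.get_state();p=s["eef_pos"];print(p,s["wrist_force"])
save(im,"w8.png",(200,140,440,320),3)
```

```text
[ 0.42418583 -0.23766543  0.05584171] [ 0.85005939 -0.30338827 -1.18983148]
```

View pics/w8.png

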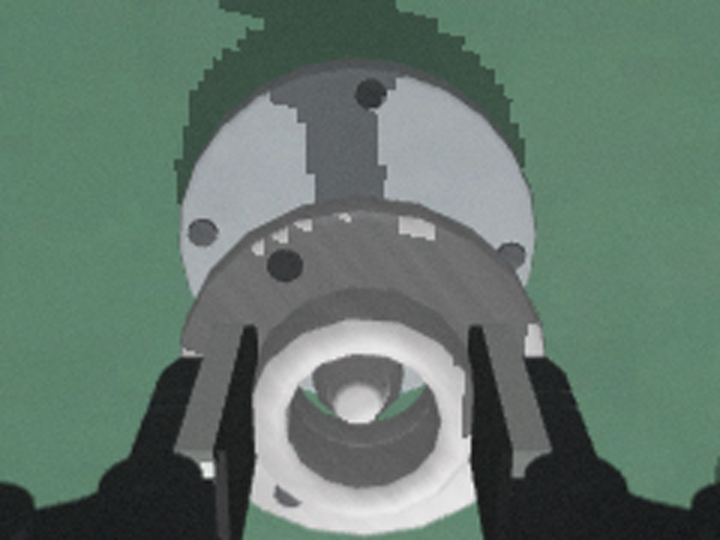

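Emit:
send_rows(moves=[[[0.2,-0.1,1.5,0,0,0,0.3],[0,0,1.5,0,0,0,0.3],[0,0,1,0,0,0,0.3],[0,0,0.8,0,0,0,0.3],[0,0,0,0,0,0,0.3]]])

```text
time: 12.28
eef_pos: [0.4244, -0.2393, 0.0083]
eef_rot: [[-1.0, -0.016, 0.01], [-0.015, 1.0, 0.005], [-0.01, 0.004, -1.0]]
wrist_force: [-1.1, -0.3, -3.3]
gripper_width: 0.0348
```

Emit:
send_rows(moves=[[[0.1,0.1,0.5,0,0.5,0,0.3],[0,0,0.2,0,0,0,0.3],[0,0,0.15,0,0,0,0.3],[0,0,0,0,0,0,0.3]]])

```text
time: 12.78
eef_pos: [0.424, -0.2384, 0.0001]
eef_rot: [[-1.0, -0.016, 0.002], [-0.016, 1.0, 0.004], [-0.002, 0.004, -1.0]]
wrist_force: [-0.3, -0.3, -1.7]
gripper_width: 0.0345
```

Emit:
send_rows(moves=[[[0,0,0.15,0,0,0,0.3],[0,0,0.1,0,0,0,0.3],[0,0,0,0,0,0,0.3]]])

```text
time: 13.15
eef_pos: [0.4242, -0.2385, 0.0003]
eef_rot: [[-1.0, -0.015, 0.004], [-0.015, 1.0, 0.003], [-0.004, 0.003, -1.0]]
wrist_force: [0.7, 0.2, -2.3]
gripper_width: 0.0343
```

Emit:
send_rows(moves=[[[0,0,0.3,0,0,0,0.3],[0,0,0,0,0,0,0.3]]])

```text
time: 13.4
eef_pos: [0.4246, -0.2388, 0.0003]
eef_rot: [[-1.0, -0.015, 0.007], [-0.015, 1.0, 0.002], [-0.007, 0.002, -1.0]]
wrist_force: [0.2, 0.0, -2.4]
gripper_width: 0.0348
```

Emit:
send_rows(moves=[[[0,0,0,0,0,0,0.6],[0,0,0,0,0,0,0.6],[0,0,0,0,0,0,0.6],[0,0,-4,0,0,0,0.65],[0,0,-5,0,0,0,0.65],[0,0,-5,0,0,0,0.8],[0,0,0,0,0,0,0.8]]])

```text
time: 14.28
eef_pos: [0.4238, -0.2391, 0.1428]
eef_rot: [[-1.0, -0.015, 0.004], [-0.015, 1.0, 0.003], [-0.004, 0.003, -1.0]]
wrist_force: [-0.2, 0.5, -1.0]
gripper_width: 0.0685
```

Run:
```python
from h import *
im=get_image("wrist");s=manip.get_state();p=s["eef_pos"];print(p,s["wrist_force"])
save(im,"w9.png")
for n in ["buffer","flange","stand_slim","cap"]:
    for m in mark_of("wrist",n)[:2]: print(n,m,unproj(im,m["location"],0))
print(proj(im,np.array([.4265,-.2385,.08])),proj(im,np.array([.4265,-.2385,.032])))
```

```text
[ 0.42276786 -0.23856227  0.14109909] [ 0.91513892 -0.75351193  0.42314395]
buffer {'location': [308.0, 336.6], 'score': 0.65} [ 0.61821797 -0.25117485  0.        ]
flange {'location': [317.2, 185.1], 'score': 0.78} [ 0.43146283 -0.24254792  0.        ]
stand_slim {'location': [321.5, 183.7], 'score': 0.69} [ 0.42995084 -0.23829497  0.        ]
cap {'location': [576.3, 193.2], 'score': 0.9} [0.43621738 0.01603538 0.        ]
[321.85849876 209.20650286] [321.52112562 190.07083147]
```

View pics/w9.png

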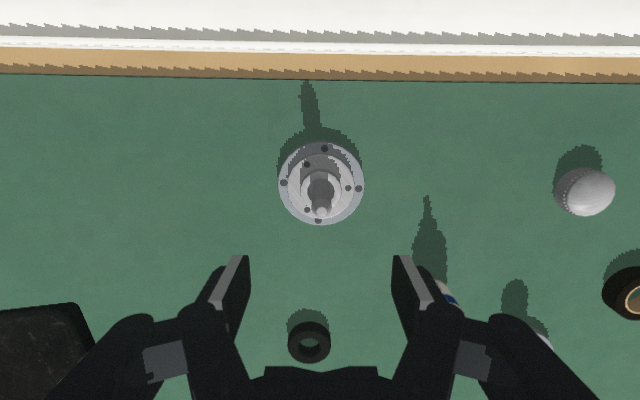

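Emit:
send_rows(moves=[[[-4.5,-0.2,0,0,0,0.8,0.8],[-5,-0.2,0,0,0,0,0.8],[-5,-0.2,0,0,0,0,0.8],[-2.5,-0.2,0,0,0,0,0.8],[0,0,0,0,0,0,0.8],[0,0,0,0,0,0,0.8]]])

```text
time: 15.28
eef_pos: [0.5907, -0.2439, 0.1277]
eef_rot: [[-1.0, 0.001, -0.019], [0.001, 1.0, 0.012], [0.019, 0.012, -1.0]]
wrist_force: [-0.2, -1.0, -0.4]
gripper_width: 0.0683
```

```bash
cat >> h.py <<'E'
def dark_ring(im,c,r,z,vmax=70):
    g=np.asarray(im["color"]).max(2);m=(g<vmax).astype(np.uint8)
    k=np.zeros_like(m);cv2.circle(k,(int(c[0]),int(c[1])),r,1,-1);m*=k
    n,l,st,ce=cv2.connectedComponentsWithStats(m);i=1+st[1:,4].argmax()
    cs,_=cv2.findContours((l==i).astype(np.uint8),cv2.RETR_EXTERNAL,cv2.CHAIN_APPROX_NONE)
    e=cv2.fitEllipse(max(cs,key=len));return e,unproj(im,e[0],z)
E
python3 - <<'E'
from h import *
im=get_image("wrist");s=manip.get_state();p=s["eef_pos"];print(p,np.round(s["eef_rot"],3).tolist())
save(im,"w10.png")
for n in ["buffer","tape_black"]:
    for m in mark_of("wrist",n)[:2]: print(n,m,unproj(im,m["location"],0))
q=proj(im,np.array([.615,-.25,.008]));print(q,dark_ring(im,q,42,.008))
E
```

```text
[ 0.59060141 -0.24390416  0.12780661] [[-1.0, 0.001, -0.018], [0.001, 1.0, 0.012], [0.018, 0.012, -1.0]]
buffer {'location': [311.3, 212.0], 'score': 0.8} [ 0.61790865 -0.25207622  0.        ]
tape_black {'location': [462.7, 150.3], 'score': 0.75} [ 0.55834609 -0.11278498  0.        ]
[313.33271391 212.007217  ] (((313.35113525390625, 215.77279663085938), (52.2543830871582, 52.475440979003906), 9.575108528137207), array([ 0.61879723, -0.25001007,  0.008     ]))
```

Emit:
send_rows(moves=[[[-2.7,-0.6,1,0.7,-1.0,0,0.8],[0,0,3,0,0,0,0.8],[0,0,4,0,0,0,0.8],[0,0,3,0,0,0,0.8],[0,0,0,0,0,0,0.8]]])

```text
time: 16.05
eef_pos: [0.6166, -0.2524, 0.0188]
eef_rot: [[-1.0, 0.004, 0.004], [0.004, 1.0, -0.003], [-0.004, -0.003, -1.0]]
wrist_force: [0.8, -0.5, 1.0]
gripper_width: 0.0681
```

Emit:
send_rows(grip_force=35, moves=[[[0,0.2,1.8,0,0,0,0.8],[0,0,1.2,0,0,0,0.7],[0,0,0.6,0,0,0,0.7],[0,0,0,0,0,0,0.7]]])

```text
time: 16.55
eef_pos: [0.6182, -0.2513, -0.016]
eef_rot: [[-1.0, 0.005, 0.008], [0.005, 1.0, -0.005], [-0.008, -0.005, -1.0]]
wrist_force: [0.4, -0.4, 0.2]
gripper_width: 0.0597
```

Emit:
send_rows(moves=[[[0,0.1,0.3,0,0.3,0,0.7],[0,0,0,0,0,0,0.5],[0,0,0,0,0,0,0.45],[0,0,0,0,0,0,0.45],[0,0,0,0,0,0,0.45]]])

```text
time: 17.18
eef_pos: [0.6191, -0.2506, -0.0179]
eef_rot: [[-1.0, 0.005, 0.005], [0.005, 1.0, -0.005], [-0.005, -0.005, -1.0]]
wrist_force: [0.7, -1.0, -0.2]
gripper_width: 0.0455
```

Emit:
send_rows(moves=[[[0,0,-3,0,0,0,0.45],[0,0,-5,0,0,0,0.45],[0,0,-5.5,0,0,0,0.45],[4,0.2,-1,0,0,0,0.45],[5,0.2,0,0,0,0,0.45],[5,0.2,0,0,0,0,0.45],[3.5,0.2,0,0,0,0,0.45],[0,0,0,0,0,0,0.45]]])

```text
time: 18.18
eef_pos: [0.4382, -0.2407, 0.1308]
eef_rot: [[-1.0, 0.005, 0.006], [0.005, 1.0, -0.006], [-0.006, -0.006, -1.0]]
wrist_force: [1.3, -0.4, -0.3]
gripper_width: 0.0454
```

Emit:
send_rows(moves=[[[1.0,0.1,1.5,0,0.3,0,0.45],[0,0,1.5,0,0,0,0.45],[0,0,0,0,0,0,0.45],[0,0,0,0,0,0,0.45]]])

```text
time: 18.68
eef_pos: [0.4321, -0.2404, 0.1014]
eef_rot: [[-1.0, 0.004, 0.005], [0.004, 1.0, -0.007], [-0.005, -0.007, -1.0]]
wrist_force: [0.7, -0.0, -0.3]
gripper_width: 0.0455
```

Run:
```python
from h import *
im=get_image("wrist");s=manip.get_state();p=s["eef_pos"];print(p,np.round(s["eef_rot"],3)[:,2],s["gripper_width"])
save(im,"w11.png",(200,140,440,320),3)
print(proj(im,np.array([.428,-.2388,.08])),proj(im,np.array([p[0],p[1],p[2]+.034])))
```

```text
[ 0.43211685 -0.24034949  0.10141182] [ 0.005 -0.008 -1.   ] 0.04569682528127123
[324.17853806 222.58304457] [321.1871225  277.90853402]
```

View pics/w11.png

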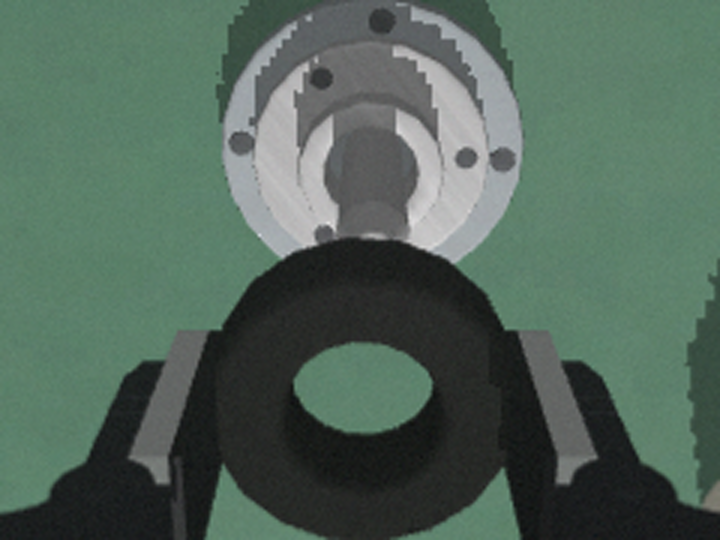

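Emit:
send_rows(moves=[[[0.5,0.15,0,-0.4,0.3,0,0.45],[0,0,0.5,0,0,0,0.45],[0,0,0.5,0,0,0,0.45],[0,0,0,0,0,0,0.45]]])

```text
time: 19.23
eef_pos: [0.4274, -0.2389, 0.0915]
eef_rot: [[-1.0, 0.004, 0.001], [0.004, 1.0, -0.0], [-0.001, -0.0, -1.0]]
wrist_force: [0.2, 0.1, -0.3]
gripper_width: 0.0458
```

Emit:
send_rows(moves=[[[0,0,2,0,0,0,0.45],[0,0,1.5,0,0,0,0.45],[0,0,1.5,0,0,0,0.45],[0,0,1,0,0,0,0.45],[0,0,0,0,0,0,0.45]]])

```text
time: 19.85
eef_pos: [0.4284, -0.2393, 0.03]
eef_rot: [[-1.0, 0.004, 0.002], [0.004, 1.0, -0.001], [-0.002, -0.001, -1.0]]
wrist_force: [0.0, -0.4, -0.7]
gripper_width: 0.0452
```

Emit:
send_rows(moves=[[[0,0,0.8,0,0,0,0.45],[0,0,0.5,0,0,0,0.45],[0,0,0.3,0,0,0,0.45],[0,0,0.3,0,0,0,0.45],[0,0,0,0,0,0,0.45]]])

```text
time: 20.48
eef_pos: [0.4298, -0.2398, 0.0129]
eef_rot: [[-1.0, 0.004, 0.006], [0.004, 1.0, -0.003], [-0.006, -0.003, -1.0]]
wrist_force: [-0.4, -0.3, -0.5]
gripper_width: 0.0457
```

Seated at about the expected height (0.014). I'll release, rise, and check with the wrist camera on the way to the sleeve.

Emit:
send_rows(moves=[[[0,0,0,0,0,0,0.7],[0,0,0,0,0,0,0.75],[0,0,0,0,0,0,0.75],[0,0,-4,0,0.3,0,0.75],[0,0,-5,0,0,0,0.75],[0,0,-5,0,0,0,0.75],[0,0,0,0,0,0,0.75],[0,0,0,0,0,0,0.75]]])

```text
time: 21.48
eef_pos: [0.4291, -0.2392, 0.1558]
eef_rot: [[-1.0, 0.004, -0.002], [0.004, 1.0, -0.002], [0.002, -0.002, -1.0]]
wrist_force: [0.9, -0.2, -1.3]
gripper_width: 0.0645
```

Run:
```python
from h import *
im=get_image("wrist");s=manip.get_state();p=s["eef_pos"];print(p,s["wrist_force"])
save(im,"w12.png")
q=proj(im,np.array([.428,-.2388,.04]));print(q,dark_ring(im,q,45,.04))
print(q, [ (round(r,4)) for r in unproj(im,dark_ring(im,q,45,.04)[0][0],.048)])
print(proj(im,np.array([.428,-.2388,.08])))
```

```text
[ 0.42920651 -0.23926496  0.15577621] [0.9858905  0.25164893 0.87396172]
[321.84822791 185.0802874 ] (((320.1365051269531, 186.73854064941406), (54.316795349121094, 54.86634063720703), 1.7442119121551514), array([ 0.42956407, -0.24035836,  0.04      ]))
[321.84822791 185.0802874 ] [np.float64(0.4272), np.float64(-0.2403), np.float64(0.048)]
[321.93800422 199.29001098]
```

View pics/w12.png

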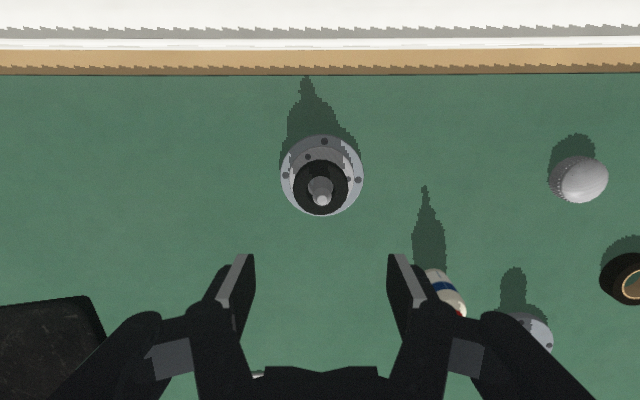

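Emit:
send_rows(moves=[[[-1.5,4.5,0,0,0,0,0.75],[-2.1,5.8,0,0,0,0,0.75],[-2.1,5.8,0,0,0,0,0.75],[-2.1,5.8,0,0,0,0,0.75],[-2.1,5.8,0,0,0,0,0.75],[-2.1,5.8,0,0,0,0,0.75],[-2.1,5.8,0,0,0,0,0.75],[-1.5,4.5,0,0,0,0,0.75]]])

```text
time: 22.52
eef_pos: [0.5872, 0.2026, 0.1418]
eef_rot: [[-1.0, 0.015, -0.019], [0.015, 1.0, -0.006], [0.018, -0.006, -1.0]]
wrist_force: [1.2, -0.3, 0.7]
gripper_width: 0.0645
```

Emit:
send_rows(moves=[[[-0.9,2.5,0,0,0,0,0.7],[0,0,0,0,0,0,0.7],[0,0,0,0,0,0,0.7]]])

```text
time: 22.9
eef_pos: [0.5944, 0.2323, 0.1355]
eef_rot: [[-1.0, 0.008, -0.026], [0.009, 1.0, -0.008], [0.026, -0.008, -1.0]]
wrist_force: [0.8, -0.6, 0.1]
gripper_width: 0.06
```

Run:
```python
from h import *
im=get_image("wrist");s=manip.get_state();p=s["eef_pos"];print(p,np.round(s["eef_rot"],3).tolist())
save(im,"w13.png")
for m in mark_of("wrist","sleeve")[:5]:
    u=m["location"];c,r=int(u[0]),int(u[1])
    a=cv2.cvtColor(im["color"],cv2.COLOR_RGB2HSV)[max(r-10,0):r+10,max(c-10,0):c+10].reshape(-1,3)
    print(m,unproj(im,u,0),np.percentile(a,80,axis=0))
```

```text
[0.59429345 0.23229427 0.13558829] [[-1.0, 0.009, -0.026], [0.009, 1.0, -0.007], [0.026, -0.007, -1.0]]
{'location': [384.2, 162.6], 'score': 0.9} [0.57399374 0.29106059 0.        ] [ 70.  168.  171.6]
{'location': [338.4, 230.9], 'score': 0.86} [6.43814760e-01 2.48257412e-01 5.55111512e-17] [ 73.   69.2 233.2]
{'location': [364.6, 289.4], 'score': 0.75} [0.71189817 0.27696959 0.        ] [111.  189.  180.4]
```

Run:
```python
from h import *
im=get_image("wrist")
a=im["color"][205:255,305:370];cv2.imwrite("pics/sl.png",cv2.resize(a[:,:,::-1],None,fx=8,fy=8,interpolation=cv2.INTER_CUBIC))
e,st=grey_blob(im,(338,231),28,50,130);print(e,st,unproj(im,e[0],.018))
g=cv2.cvtColor(a,cv2.COLOR_RGB2GRAY)
p=cv2.HoughCircles(cv2.resize(g,None,fx=4,fy=4,interpolation=cv2.INTER_CUBIC),cv2.HOUGH_GRADIENT,1,300,param1=100,param2=15,minRadius=50,maxRadius=90);p=p[0,0]/4+[305,205,0];print(p,unproj(im,p[:2],.02))
```

```text
((344.0704040527344, 236.49937438964844), (31.55079460144043, 34.19742202758789), 83.47056579589844) [327 221  35  32 470] [0.64250563 0.25275628 0.018     ]
[344.625      238.625       17.47500038] [0.64382575 0.25317878 0.02      ]
```

View pics/sl.png

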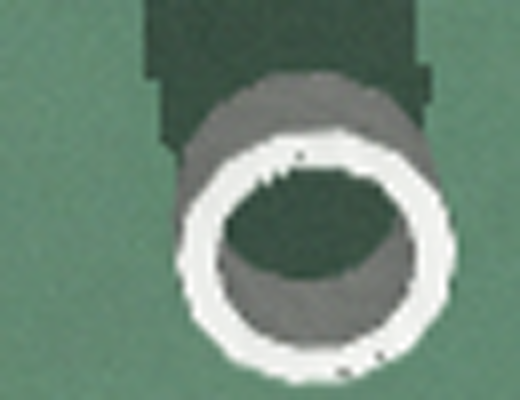

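Emit:
send_rows(moves=[[[-2.4,1,0,-0.4,-1.5,-0.5,0.7],[-2.4,1,0,0,0,0,0.7],[0,0,3,0,0,0,0.7],[0,0,3,0,0,0,0.7],[0,0,0,0,0,0,0.7]]])

```text
time: 23.68
eef_pos: [0.6459, 0.246, 0.0768]
eef_rot: [[-1.0, 0.008, 0.005], [0.008, 1.0, -0.001], [-0.005, -0.001, -1.0]]
wrist_force: [0.3, -0.1, 0.3]
gripper_width: 0.06
```

Emit:
send_rows(moves=[[[0.4,0.7,2,0,0.3,0,0.7],[0,0,2,0,0,0,0.7],[0,0,2,0,0,0,0.7],[0,0,0,0,0,0,0.7]]])

```text
time: 24.18
eef_pos: [0.643, 0.253, 0.0161]
eef_rot: [[-1.0, 0.009, 0.002], [0.009, 1.0, 0.001], [-0.002, 0.001, -1.0]]
wrist_force: [-1.3, 0.2, -0.1]
gripper_width: 0.0595
```

Run:
```python
from h import *
im=get_image("wrist");s=manip.get_state();p=s["eef_pos"];print(p)
save(im,"w14.png")
q=proj(im,np.array([.642,.253,.02]));print(q)
a=im["color"];e,st=grey_blob(im,q,40,50,190);print(e,st,unproj(im,e[0],.02))
```

```text
[0.64374676 0.25317201 0.01718507]
[321.62155287 245.8294699 ]
((321.14605712890625, 245.22137451171875), (51.33802032470703, 58.185611724853516), 88.67998504638672) [ 292  219   60   53 1105] [0.64162328 0.25273959 0.02      ]
```

Emit:
send_rows(grip_force=40, moves=[[[0.1,0,1.5,0,0,0,0.65],[0,0,1.2,0,0,0,0.65],[0,0,0.5,0,0,0,0.6],[0,0,0,0,0,0,0.5],[0,0,0,0,0,0,0.25],[0,0,0,0,0,0,0.25],[0,0,0,0,0,0,0.25]]])

```text
time: 25.1
eef_pos: [0.6445, 0.2537, -0.0144]
eef_rot: [[-1.0, 0.009, 0.007], [0.01, 1.0, 0.003], [-0.007, 0.003, -1.0]]
wrist_force: [0.5, -0.3, -0.6]
gripper_width: 0.031
```

Emit:
send_rows(moves=[[[0,0,-3,0,0,0,0.25],[0,0,-5,0,0,0,0.25],[0,0,-5,0,0,0,0.25],[0,0,-4,0,0,0,0.25],[1,-2.5,0,0,0,0,0.25],[2.4,-5.6,0,0,0,0,0.25],[2.4,-5.6,0,0,0,0,0.25],[2.4,-5.6,0,0,0,0,0.25]]])

```text
time: 26.1
eef_pos: [0.5589, 0.0619, 0.1599]
eef_rot: [[-1.0, 0.001, 0.011], [0.001, 1.0, 0.006], [-0.011, 0.006, -1.0]]
wrist_force: [1.2, -0.8, -0.4]
gripper_width: 0.0314
```

Emit:
send_rows(moves=[[[2.4,-5.6,0,0,0,0,0.25],[2.4,-5.6,0,0,0,0,0.25],[2.4,-5.6,0,0,0,0,0.25],[2.4,-5.6,0,0,0,0,0.25],[1.2,-3,0,0,0,0,0.25],[0,0,0,0,0,0,0.25],[0,0,0,0,0,0,0.25]]])

```text
time: 26.98
eef_pos: [0.4449, -0.2034, 0.1595]
eef_rot: [[-1.0, 0.01, 0.016], [0.01, 1.0, 0.003], [-0.016, 0.003, -1.0]]
wrist_force: [0.7, -0.1, 0.1]
gripper_width: 0.0316
```

Emit:
send_rows(moves=[[[0.7,-1.8,0,0,0.9,-0.5,0.25],[0.7,-1.8,2,0,0,0,0.25],[0,0,2,0,0,0,0.25],[0,0,2,0,0,0,0.25],[0,0,0,0,0,0,0.25]]])

```text
time: 27.6
eef_pos: [0.4354, -0.2336, 0.0985]
eef_rot: [[-1.0, -0.011, 0.003], [-0.011, 1.0, 0.004], [-0.003, 0.004, -1.0]]
wrist_force: [-0.2, -0.6, -0.0]
gripper_width: 0.0313
```

Run:
```python
from h import *
im=get_image("wrist");im=get_image("wrist");s=manip.get_state();p=s["eef_pos"];print(p,np.round(s["eef_rot"],3).tolist())
save(im,"w15.png")
q=proj(im,np.array([p[0]-.003,p[1],p[2]+.0344]));print("pred sleeve",q)
e,st=grey_blob(im,q,45,40,205);print(e,st,unproj(im,e[0],p[2]+.0344))
t=proj(im,np.array([.428,-.2388,.048]));print(t,proj(im,np.array([.428,-.2388,.08])))
print(dark_ring(im,t,45,.044))
```

```text
[ 0.43616525 -0.23426176  0.09982236] [[-1.0, -0.011, 0.005], [-0.011, 1.0, 0.003], [-0.005, 0.003, -1.0]]
pred sleeve [321.04828009 273.70964868]
((319.61346435546875, 274.9537353515625), (60.644710540771484, 66.03963470458984), 94.74201965332031) [ 287  245   66   61 1388] [ 0.43383113 -0.23491553  0.13422236]
[314.17567148 200.81765257] [313.36539874 218.10879187]
(((312.0113830566406, 198.05738830566406), (63.99139404296875, 68.54150390625), 80.4503173828125), array([ 0.42731872, -0.24042512,  0.044     ]))
```

Emit:
send_rows(moves=[[[0.65,-0.45,0,0,0.3,0.5,0.25],[0,0,0.5,0,0,0,0.25],[0,0,0,0,0,0,0.25],[0,0,0,0,0,0,0.25]]])

```text
time: 28.2
eef_pos: [0.4305, -0.2392, 0.0964]
eef_rot: [[-1.0, -0.002, 0.003], [-0.002, 1.0, 0.002], [-0.003, 0.002, -1.0]]
wrist_force: [-0.1, -0.1, 0.5]
gripper_width: 0.0311
```

Run:
```python
from h import *
im=get_image("wrist");s=manip.get_state();p=s["eef_pos"];print(p)
q=proj(im,np.array([p[0]-.003,p[1],p[2]+.0344]))
e,st=grey_blob(im,q,45,40,205);print(e[0],unproj(im,e[0],p[2]+.0344))
t=proj(im,np.array([.428,-.2388,.044]));d=dark_ring(im,t,45,.044);print(d)
```

```text
[ 0.43055872 -0.23916921  0.09640183]
(319.7142639160156, 274.9457702636719) [ 0.42886423 -0.24020243  0.13080183]
(((319.62738037109375, 204.70901489257812), (60.277217864990234, 66.44877624511719), 90.17045593261719), array([ 0.42586126, -0.2403761 ,  0.044     ]))
```

Emit:
send_rows(moves=[[[0,0,1.5,0,0,0,0.25],[0,0.05,1,0,0,0,0.25],[0,0,1,0,0,0,0.25],[0,0,1,0,0,0,0.25],[0,0,0,0,0,0,0.25]]])

```text
time: 28.88
eef_pos: [0.4312, -0.2387, 0.0498]
eef_rot: [[-1.0, -0.002, 0.004], [-0.002, 1.0, 0.002], [-0.004, 0.002, -1.0]]
wrist_force: [0.2, 0.3, -1.4]
gripper_width: 0.0314
```

Emit:
send_rows(moves=[[[0.1,0,0.7,0,0.2,0,0.25],[0,0,0.5,0,0,0,0.25],[0,0,0.3,0,0,0,0.25],[0,0,0,0,0,0,0.25]]])

```text
time: 29.38
eef_pos: [0.4305, -0.2389, 0.0341]
eef_rot: [[-1.0, -0.002, 0.0], [-0.002, 1.0, 0.001], [-0.0, 0.001, -1.0]]
wrist_force: [-0.9, -0.4, -0.6]
gripper_width: 0.0315
```

Emit:
send_rows(moves=[[[0,0,0.3,0,0,0,0.25],[0,0,0,0,0,0,0.25],[0,0,0,0,0,0,0.25]]])

```text
time: 29.75
eef_pos: [0.4311, -0.2392, 0.0332]
eef_rot: [[-1.0, -0.002, 0.003], [-0.002, 1.0, 0.0], [-0.003, 0.0, -1.0]]
wrist_force: [0.5, 0.8, -0.4]
gripper_width: 0.0318
```

Emit:
send_rows(moves=[[[0,0,0,0,0,0,0.5],[0,0,0,0,0,0,0.6],[0,0,0,0,0,0,0.6],[0,0,-4,0,0,0,0.65],[0,0,-5,0,0,0,0.75],[0,0,-3,0,0,0,0.75],[0,0,0,0,0,0,0.75],[0,0,0,0,0,0,0.75]]])

```text
time: 30.75
eef_pos: [0.4303, -0.2389, 0.1552]
eef_rot: [[-1.0, -0.002, 0.001], [-0.002, 1.0, 0.001], [-0.001, 0.001, -1.0]]
wrist_force: [-0.1, -0.3, 0.6]
gripper_width: 0.064
```

Run:
```python
from h import *
im=get_image("wrist");im=get_image("wrist");s=manip.get_state();p=s["eef_pos"];print(p,np.round(s["eef_rot"],3)[:,2])
save(im,"w16.png")
q=proj(im,np.array([.428,-.2388,.068]));print(q)
e,st=grey_blob(im,q,30,50,195);print(e,st,unproj(im,e[0],.068))
t=proj(im,np.array([.428,-.2388,.044]));d=dark_ring(im,t,45,.044);print(d)
m=mark_of("wrist","cap")[:2];print([(x,unproj(im,x["location"],0)) for x in m])
m=mark_of("wrist","sleeve")[:2];print([(x,unproj(im,x["location"],.048)) for x in m])
```

```text
[ 0.43011109 -0.23883425  0.15484414] [-0.     0.002 -1.   ]
[321.28896767 193.32100461]
((320.1150207519531, 194.252685546875), (34.28184127807617, 35.91909408569336), 86.6776123046875) [301 176  40  38 436] [ 0.42880648 -0.23976205  0.068     ]
(((319.5529479980469, 186.67453002929688), (50.56113052368164, 54.43584442138672), 176.1571044921875), array([ 0.42949486, -0.24027155,  0.044     ]))
[({'location': [568.5, 177.0], 'score': 0.57}, array([0.43187828, 0.01336091, 0.        ]))]
[({'location': [317.3, 187.1], 'score': 0.76}, array([ 0.42869309, -0.24224867,  0.048     ])), ({'location': [430.2, 280.3], 'score': 0.32}, array([ 0.52316597, -0.13237323,  0.048     ]))]
```

Emit:
send_rows(moves=[[[-0.4,4.5,0,0,0,0,0.75],[-0.4,5.8,0,0,0,0,0.75],[-0.4,5.8,0,0,0,0,0.75],[0,5.8,0,0,0,0,0.75],[0,3.5,0,0,0,0,0.75],[0,0,0,0,0,0,0.75],[0,0,0,0,0,0,0.75]]])

```text
time: 31.82
eef_pos: [0.441, 0.0215, 0.1506]
eef_rot: [[-1.0, 0.0, -0.007], [0.0, 1.0, 0.001], [0.007, 0.001, -1.0]]
wrist_force: [0.6, -1.1, -0.1]
gripper_width: 0.0641
```

Run:
```python
from h import *
im=get_image("wrist");im=get_image("wrist");s=manip.get_state();p=s["eef_pos"];print(p,np.round(s["eef_rot"],3).tolist())
save(im,"w17.png")
m=mark_of("wrist","cap")[:2];print([(x,unproj(im,x["location"],0)) for x in m])
q=proj(im,np.array([.434,.013,.013]));e,st=grey_blob(im,q,40,50,95);print(q,e,st,unproj(im,e[0],.013))
```

```text
[0.44111338 0.02111223 0.15074448] [[-1.0, 0.001, -0.007], [0.001, 1.0, 0.002], [0.007, 0.002, -1.0]]
[({'location': [314.5, 170.4], 'score': 0.85}, array([0.4339158 , 0.01498883, 0.        ]))]
[312.21659068 173.60254392] ((313.4120788574219, 172.0162811279297), (43.964012145996094, 46.37929916381836), 88.71109008789062) [ 290  149   48   46 1653] [0.43242884 0.0141663  0.013     ]
```

Emit:
send_rows(moves=[[[0.8,-0.65,2,0,-0.4,0,0.8],[0,0,4,0,0,0,0.8],[0,0,4,0,0,0,0.8],[0,0,2.5,0,0,0,0.8],[0,0,0,0,0,0,0.8]]])

```text
time: 32.6
eef_pos: [0.435, 0.0088, 0.0235]
eef_rot: [[-1.0, 0.012, 0.005], [0.012, 1.0, 0.0], [-0.005, 0.0, -1.0]]
wrist_force: [-0.6, 0.1, -0.3]
gripper_width: 0.0683
```

Run:
```python
from h import *
im=get_image("wrist");im=get_image("wrist");s=manip.get_state();p=s["eef_pos"];print(p,np.round(s["eef_rot"],3)[:,2])
save(im,"w18.png")
m=mark_of("wrist","cap")[:2];print([(x,unproj(im,x["location"],0)) for x in m])
q=proj(im,np.array([.433,.0145,.013]));e,st=grey_blob(im,q,48,50,95);print(q,e,st,unproj(im,e[0],.013))
```

```text
[0.43613488 0.00916022 0.02506212] [ 0.007  0.001 -1.   ]
[({'location': [330.0, 223.0], 'score': 0.98}, array([0.43309596, 0.01431219, 0.        ]))]
[330.92079774 231.53569115] ((330.3369445800781, 229.92276000976562), (72.83777618408203, 75.3245849609375), 105.29011535644531) [ 292  189   78   78 4358] [0.43194107 0.01415337 0.013     ]
```

Emit:
send_rows(grip_force=60, moves=[[[0.4,0.5,1,0,0.4,-0.5,0.8],[0,0,1.5,0,0,0,0.7],[0,0,1.2,0,0,0,0.7],[0,0,0.8,0,0,0,0.7],[0,0,0,0,0,0,0.7]]])

```text
time: 33.38
eef_pos: [0.4346, 0.0158, -0.0192]
eef_rot: [[-1.0, 0.001, 0.007], [0.001, 1.0, 0.002], [-0.007, 0.002, -1.0]]
wrist_force: [-0.1, -0.2, -0.8]
gripper_width: 0.0598
```

Emit:
send_rows(moves=[[[0,0,0,0,0,0,0.5],[0,0,0,0,0,0,0.4],[0,0,0,0,0,0,0.4],[0,0,0,0,0,0,0.4]]])

```text
time: 33.88
eef_pos: [0.4349, 0.0158, -0.0181]
eef_rot: [[-1.0, 0.001, 0.008], [0.001, 1.0, 0.002], [-0.008, 0.002, -1.0]]
wrist_force: [0.2, 0.6, -1.2]
gripper_width: 0.0417
```

Emit:
send_rows(moves=[[[0,0,-3,0,0.4,0,0.4],[0,0,-5,0,0,0,0.4],[-1,0,-5.5,0,0,0,0.4],[0,-4.5,-1,0,0,0,0.4],[0,-5,0,0,0,0,0.4],[0,-5,0,0,0,0,0.4],[0,-5,0,0,0,0,0.4],[0,0,0,0,0,0,0.4]]])

```text
time: 34.88
eef_pos: [0.4454, -0.1852, 0.132]
eef_rot: [[-1.0, -0.002, 0.003], [-0.002, 1.0, 0.001], [-0.003, 0.001, -1.0]]
wrist_force: [-0.5, 0.7, -1.4]
gripper_width: 0.0412
```

Emit:
send_rows(moves=[[[0.8,-2.7,0,0,0,0,0.4],[0.8,-2.7,0,0,0,0,0.4],[0,0,0,0,0,0,0.4],[0,0,0,0,0,0,0.4]]])

```text
time: 35.38
eef_pos: [0.4288, -0.2376, 0.1312]
eef_rot: [[-1.0, -0.003, 0.001], [-0.003, 1.0, 0.003], [-0.001, 0.003, -1.0]]
wrist_force: [0.4, 0.2, -2.4]
gripper_width: 0.0419
```

Run:
```python
from h import *
im=get_image("wrist");im=get_image("wrist");s=manip.get_state();p=s["eef_pos"];print(p,np.round(s["eef_rot"],3).tolist())
save(im,"w19.png")
m=mark_of("wrist","cap")[:2];print([(x,unproj(im,x["location"],p[2]+.0185)) for x in m])
q=proj(im,np.array([p[0]-.002,p[1],p[2]+.0185+.013]));e,st=grey_blob(im,q,55,50,95);print(q,e,st,unproj(im,e[0],p[2]+.0315))
q=proj(im,np.array([.4288,-.2395,.068]));e,st=grey_blob(im,q,28,50,195);print(q,e,st,unproj(im,e[0],.068))
```

```text
[ 0.42884957 -0.2376832   0.13124967] [[-1.0, -0.004, 0.001], [-0.004, 1.0, 0.003], [-0.001, 0.003, -1.0]]
[({'location': [321.5, 258.7], 'score': 0.71}, array([ 0.427535  , -0.23785716,  0.14974967]))]
[322.021938   271.20477154] ((320.349609375, 274.9941711425781), (82.10474395751953, 92.31563568115234), 89.583740234375) [ 275  233   92   84 6073] [ 0.42890295 -0.2384639   0.16274967]
[318.73584301 205.89017775] ((328.43115234375, 203.32998657226562), (19.73460578918457, 28.81998062133789), 160.22320556640625) [324 187  17  32 194] [ 0.42673052 -0.23222453  0.068     ]
```

Emit:
send_rows(moves=[[[0,-0.15,2,0,0,0,0.4],[0,0,1.5,0,0,0,0.4],[0,0,1,0,0,0,0.4],[0,0,1,0,0,0,0.4],[0,0,0,0,0,0,0.4]]])

```text
time: 36.15
eef_pos: [0.431, -0.2364, 0.0751]
eef_rot: [[-1.0, -0.009, 0.003], [-0.009, 1.0, 0.003], [-0.003, 0.003, -1.0]]
wrist_force: [0.3, 0.7, -1.7]
gripper_width: 0.0418
```

Bottom is at about 0.094, still above the post; re-align, then continue.

Emit:
send_rows(moves=[[[0.2,-0.3,0,0,0,0,0.4],[0,0,0.4,0,0,0,0.4],[0,0,0,0,0,0,0.4]]])

```text
time: 36.52
eef_pos: [0.4294, -0.24, 0.0717]
eef_rot: [[-1.0, -0.009, 0.005], [-0.009, 1.0, 0.002], [-0.005, 0.002, -1.0]]
wrist_force: [0.5, -0.2, -1.2]
gripper_width: 0.0417
```

Emit:
send_rows(moves=[[[0,0,0.6,0,0,0,0.4],[0,0,0.5,0,0,0,0.4],[0,0,0.4,0,0,0,0.4],[0,0,0,0,0,0,0.4]]])

```text
time: 37.02
eef_pos: [0.4295, -0.24, 0.0556]
eef_rot: [[-1.0, -0.009, 0.005], [-0.009, 1.0, 0.002], [-0.005, 0.002, -1.0]]
wrist_force: [-0.3, -0.5, -2.5]
gripper_width: 0.0416
```

Emit:
send_rows(moves=[[[0,0.05,0.4,0,0,0,0.4],[0,0,0.3,0,0,0,0.4],[0,0,0,0,0,0,0.4],[0,0,0,0,0,0,0.4]]])

```text
time: 37.52
eef_pos: [0.4297, -0.2394, 0.0495]
eef_rot: [[-1.0, -0.008, 0.006], [-0.008, 1.0, 0.002], [-0.006, 0.002, -1.0]]
wrist_force: [0.4, 0.6, -0.9]
gripper_width: 0.0416
```

At the seated height; nudge down once to be sure, release, and rise.

Emit:
send_rows(moves=[[[0,0,0.3,0,0,0,0.4],[0,0,0,0,0,0,0.4],[0,0,0,0,0,0,0.6],[0,0,0,0,0,0,0.75],[0,0,0,0,0,0,0.75],[0,0,0,0,0,0,0.75]]])

```text
time: 38.28
eef_pos: [0.4307, -0.2398, 0.0492]
eef_rot: [[-1.0, -0.008, 0.009], [-0.008, 1.0, 0.0], [-0.009, 0.0, -1.0]]
wrist_force: [-0.4, -0.7, -0.6]
gripper_width: 0.0641
```

Emit:
send_rows(moves=[[[0,0,-3,0,0,0,0.75],[0,0,-5,0,0,0,0.75],[-2,3,-3,0,0,0,0.75],[-2,5,0,0,0,0,0.75],[-2,5,0,0,0,0,0.75],[-2,5,0,0,0,0,0.75],[0,0,0,0,0,0,0.75]]])

```text
time: 39.15
eef_pos: [0.5114, -0.0544, 0.163]
eef_rot: [[-1.0, -0.005, 0.01], [-0.005, 1.0, 0.002], [-0.01, 0.002, -1.0]]
wrist_force: [0.3, -1.1, -0.6]
gripper_width: 0.0641
```

Run:
```python
from h import *
im=get_image("scene");s=manip.get_state();print(s["eef_pos"],s["wrist_force"])
save(im,"fin.png",(340,130,480,235),5)
for z in (.012,.032,.048,.068,.095): print(z,(proj(im,np.array([.428,-.239,z]))-[340,130])*5)
w=get_image("wrist")
for n in ["cap"]:
    for m in mark_of("wrist",n)[:2]: print(n,m,unproj(w,m["location"],.068))
for n in ["glue_bottle","tape_black"]:
    for m in mark_of("scene",n)[:1]: print(n,m)
```

```text
[ 0.51041054 -0.05711526  0.16287243] [ 0.60335337 -0.47600281  0.60284393]
0.012 [511.67572538 329.20229048]
0.032 [519.89997857 294.79039472]
0.048 [526.60135252 266.63498605]
0.068 [535.13324408 230.63612639]
0.095 [546.92997317 180.57443096]
cap {'location': [78.8, 89.4], 'score': 0.78} [ 0.42921249 -0.24051958  0.068     ]
glue_bottle {'location': [367.1, 196.7], 'score': 0.92}
```

View pics/fin.png

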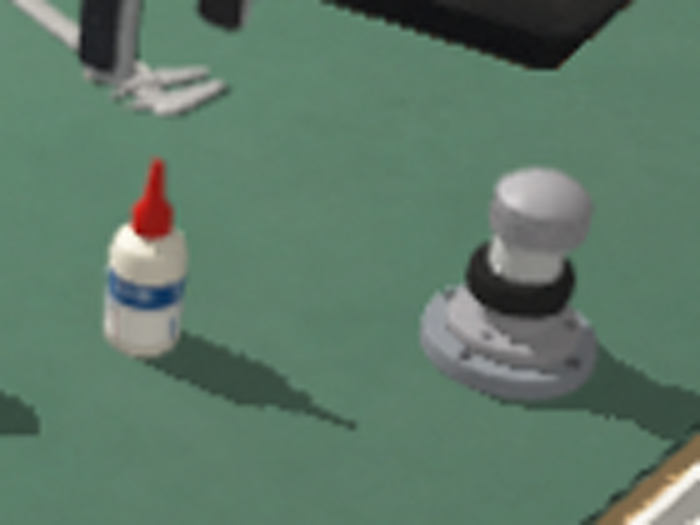

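The stack stands complete at crop (530,290): flange, buffer, sleeve and cap, upright and seated. The bottle at (147,290) hasn't moved, and the gripper is clear. I'll hand in.

```bash
python3 -c "
from rig import manip; manip.sign_off(); print(manip.get_state()['time'])"
```

```text
the job is handed in; nothing more can be done
the job is handed in; nothing more can be done
```

The vibration mount is built on the slim post: flange with the wide disc down, then buffer, aluminium sleeve and domed cap. The gripper has let go and is clear. The job was handed in at about 39 s of the 109 s allowed.

**Last checks:**
- **Stack:** The final scene picture shows all four parts upright and seated.
- **Position:** The cap measured about 2 mm from the post axis in the wrist view. The release heights of the buffer, sleeve and cap matched the expected seats to about 1 mm. The flange's seat fits how it was gripped.
- **Bystanders:** The glue bottle is standing where it was. The last network call found no match for the tape roll in the scene view, so I have no final check on it. No move came near it.

**What disagreed:**
- **Finger height:** The fingertips stood about 20 mm higher than the reported tool height implied, so the first grasp of the flange closed above its hub. I found the true height by touching the disc lightly and used it from then on.
- **Gripper width:** It read about 2–4 mm smaller than the true part sizes.
- **Contact force:** The wrist force barely changed when parts seated, so seating was judged from height and pictures.

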